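Gauge the bungs: go and no-go

TASK

Of the three white bungs, pick the one that is the right size: too thick for the red no-go slot of the gauge, but thin enough for the green go slot. Show that it stops at the red slot by setting its foot down centred on that slot, then lower it into the green slot and leave it standing there upright, all the way down. Leave the other two bungs where they are.

Things in the scene. Friction and masses are not known exactly. Their poses are not given: they have to be found in the camera images.
- bung_26_mid (a point): The slim round silicone bottle bung standing upright on the bench: white shank 26 mm in diameter and 40 mm tall (bottom half), with a wooden stick grip 20 mm in diameter on top, on the same axis, from 40 to 90 mm above the foot. The point is on its axis half-way up, 45 mm above the foot; z is up. About 35 g.
- bung_42_mid (a point): The middle round silicone bottle bung standing upright on the bench: white shank 42 mm in diameter and 40 mm tall (bottom half), with a wooden stick grip 20 mm in diameter on top, on the same axis, from 40 to 90 mm above the foot. The point is on its axis half-way up, 45 mm above the foot; z is up. About 75 g.
- bung_70_mid (a point): The fat round silicone bottle bung standing upright on the bench: white shank 70 mm in diameter and 40 mm tall (bottom half), with a wooden stick grip 20 mm in diameter on top, on the same axis, from 40 to 90 mm above the foot. The point is on its axis half-way up, 45 mm above the foot; z is up. About 190 g.
- gauge: Slot gauge: a bare steel-grey metal block fixed to the bench, 120 mm (its x) by 170 mm (its y) and 36 mm high, with two straight slots open at the top, each 80 mm long along its x and 30 mm deep (slot floor 6 mm above the bench). The go slot, with a green border, is 60 mm wide and centred at x = 0, y = +37 mm; the no-go slot, with a red border, is 33 mm wide and centred at x = 0, y = -45 mm. The origin is the centre of its underside; z is up. It may lie at any yaw.
There are look-alikes about, which are no part of the job. Leave any purple or yellow look-alike of the part that bears bung_42_mid alone.

How it is judged:
On the way:
1. the 42 mm bung stops on the red no-go slot: foot resting on the gauge's top, upright within 12 degrees, axis within 12 mm of the slot's centre line and 30 mm of its middle lengthwise (x of bung_42_mid in the frame of gauge between -0.03 and 0.03 m and y of bung_42_mid in the frame of gauge between -0.057 and -0.033 m and z of bung_42_mid in the frame of gauge between 0.073 and 0.089 m and angle between bung_42_mid's own z axis and vertical below 0.21 rad and contact force between bung_42 and gauge above 0.2 N), for 0.2 s.
At the end, for the whole second after the job is handed in: The 42 mm bung stands in the green go slot with its foot on the slot's floor (within 7 mm), upright within 10 degrees, let go and at rest; the 26 mm and 70 mm bungs are within 30 mm of where they started (x of bung_42_mid in the frame of gauge between -0.04 and 0.04 m and y of bung_42_mid in the frame of gauge between 0.015 and 0.059 m and z of bung_42_mid in the frame of gauge between 0.043 and 0.058 m and angle between bung_42_mid's own z axis and vertical below 0.17 rad and linear speed of bung_42 below 0.03 m/s and distance of each of bung_26_mid, bung_70_mid from where it was at the start of the episode below 0.03 m); the robot touches nothing.
It fails at once if one of the other two bungs is shifted by more than 30 mm (distance of any of bung_26_mid, bung_70_mid from where it was at the start of the episode above 0.03 m).
It also fails if it takes over 40 s, if anything falls off the work surface, if the arm or the gripper's body presses on something with over 40 N, if the wrist force passes 120 N, or if a joint passes its speed limit or range.

ROBOT

A 6-joint arm with a two-finger parallel gripper is mounted at the origin on the work surface. World frame = base frame: x ahead of the robot, y to its left, z up, the work surface at z = 0. Lengths are in m, angles in rad, forces in N, time in s.
With the tool pointing down it reaches from about 0.375 to 0.975 m from the base axis. Payload 3.8 kg.
Tool frame: the origin (TCP) lies at the very end of the fingers, on their centre line; the grasp point (between the pads) lies 19 mm behind it; y points along the fingers, z is the direction in which the jaws open and shut, and the axes are right-handed (so a half turn about y gives the same grasp; the last joint's range is limited). The gripper opens to 85 mm and grips with 20 to 120 N. Pads are 22 mm wide; open, the fingers measure 114 mm over their backs; the gripper's body (76 mm by 85 mm) begins 54 mm behind the grasp point. The pads swing forward as they close: fully open they stand 13 mm farther back than shut.
Start: joints at [-1.253, 0.264, 1.604, -0, 1.274, -0.037], TCP at [0.234, -0.633, 0.231] pointing down, gripper open.
Joint ranges: [-2.63, 2.63], [-0.94, 2.18], [0.31, 2.57], [-1.31, 4.45], [0, 2.66], [-2.55, 2.55]. Speed limits (rad/s): [2.57, 2.57, 3.14, 3.14, 3.14, 3.14].

INTERFACE

Orientations are given as a unit quaternion [w, x, y, z].
In Python, from bench import observe, capture, calibration, sign_off gives the robot as it stands.
- The arm moves only by the shell command python3 -m creep 'ROWS' [OPENING]. ROWS is a JSON object of lists of equal length, an entry for each row: "offset": the shift along the tool's x, y, z as a fraction of full scale, a list of three; "angular": the turn, a rotation vector about the tool's x, y, z as a fraction of full scale, a list of three. In form: {"offset": [[dx, dy, dz], ...], "angular": [[wx, wy, wz], ...]}. A call has 1 to 12 rows; each row is the pose to reach, as a shift and turn from the pose commanded when the call began, along the tool's axes at that moment; what a row does not reach only later rows make up. Full scale, the value 1, is 0.3 m for a shift and pi/4 rad for a turn. A row lasts 1/10 s, in which the tool goes at most 50 mm and 8.59 degrees, less where a joint would pass 70% of its speed; a pose out of reach is approached as far as the arm can. A call with a number of a shift or a turn outside -1 to 1 is refused whole. A call with a gripper value outside its range is refused whole. OPENING is the opening, from 0 (shut) to 1 (fully open), set as the call begins (- or left out, the last holds). The fingers move at their own pace and stop on an object; the grip force is fixed at half the most. Time passes only in rows, so rows that repeat a pose let the fingers close. It gives the time, the measured TCP pose, the force and the opening at its end, in the units of the state.
- observe(): the state, without advancing time (a new reading comes with each control period).
- capture(name): name is "scene" or "top" or "wrist"; returns the picture (480x640x3 uint8, blue, green, red); there is no depth.
- calibration(name): a dict with "vfov" (degrees; the focal length in pixels is half the picture's height over the tangent of half this angle, whatever the lens; pixels are square), "cx", "cy" (the principal point, pixels), "position" and "orientation" of the camera in the world. Camera axes: x right, y down, z forward; pixel columns grow to the right and rows downward; lengths in m; the calibration is good to about 2 mm. A picture is of the moment at which its call begins: read the wrist's pose just before it. calibration takes no time and is no camera call; for the wrist camera it gives the pose at the moment of the call.
- sign_off(): hands the job in, once; it reports no verdict.
The state is a dict: "time": time; "joint_positions": joint angles; "joint_vel": joint speeds; "joint_torque": joint torques, N m; "ee_pos": TCP position; "orientation": TCP orientation; "wrist_force": force on the tool from outside, world axes, zero at the start; "moment": the same for the moment, N m; "gripper_width": opening from 0.0 (shut) to 1.0 (fully open).
Only numpy, scipy, OpenCV 4.12 (cv2) and the standard library are available. Lean on these libraries where they do the work, as an engineer would, in place of code of your own. Each camera call takes 0.05 s, during which the arm holds its last target.

## Working session

There is one attempt and no reset: what is moved stays moved. The work goes in short steps, Python scripts to look and compute and a shell command to move; the robot and the scene stay as the last step left them, time stands still between calls to the robot, and variables do not carry over. Pictures are saved under pics/ and viewed, and the job is handed in when it is done.

```bash
mkdir -p pics; ls; python3 - <<'E'
from bench import *
import cv2
s=observe(); print({k:(v if not hasattr(v,'round') else v) for k,v in s.items()})
for n in("scene","top"):
    print(n,calibration(n)); cv2.imwrite(f"pics/{n}0.png",capture(n))
E
```

```text
pics
{'time': 0.0, 'joint_positions': array([-1.25288752e+00,  2.64735248e-01,  1.60538962e+00, -1.12172203e-05,
        1.27366847e+00, -3.69085092e-02]), 'joint_vel': array([ 3.19112576e-04,  1.92629219e-04, -8.75021930e-04,  1.75017801e-05,
        1.50308648e-04, -2.30231129e-03]), 'joint_torque': array([-1.05688399e-03, -5.15114307e+01, -3.67317259e+01, -1.94145014e-04,
        1.29094213e-02, -7.57029596e-06]), 'ee_pos': array([ 0.23426961, -0.6322664 ,  0.22996564]), 'orientation': array([ 0.12467821, -0.12490363,  0.69677749, -0.69523777]), 'wrist_force': array([-0.12887305, -0.21595177, -0.16107123]), 'moment': array([-0.06365853, -0.02436947, -0.00379562]), 'gripper_width': 0.999245524907221}
scene {'vfov': 54.68796129113587, 'cx': 317.8594927359213, 'cy': 242.6880637715933, 'position': array([1.14935987, 0.22227945, 0.66166969]), 'orientation': array([-0.20673954,  0.50859859,  0.77265457, -0.31873368])}
top {'vfov': 46.48496458009001, 'cx': 323.6338784887596, 'cy': 243.53135200402397, 'position': array([ 0.47021343, -0.00375134,  0.99421781]), 'orientation': array([ 0.05402831, -0.70151821,  0.70949067, -0.03970059])}
```

View pics/scene0.png

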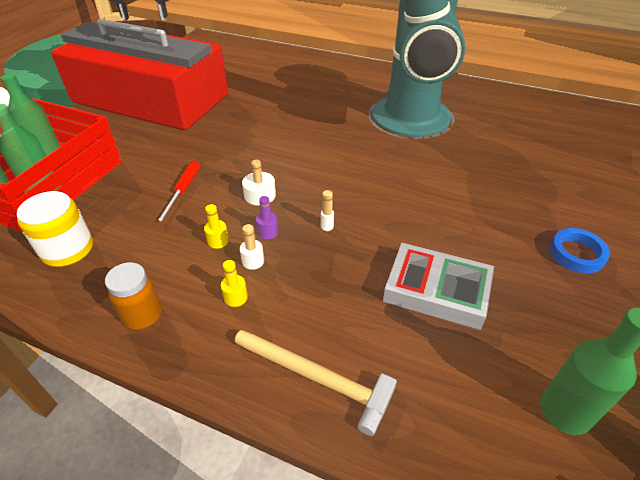

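View pics/top0.png

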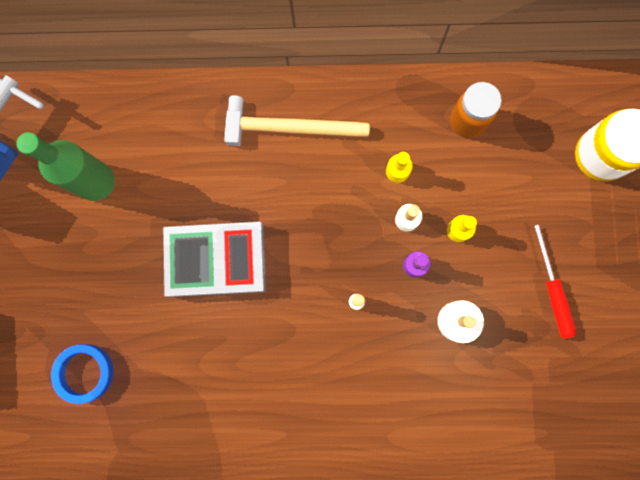

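The top view shows three white bungs: slim at (357,301), middle at (408,217) and fat at (461,322). The look-alikes are yellow at (399,168) and (462,229), and purple at (417,264). The gauge is at (214,259), with its red slot at (238,257) and its green slot at (191,260). I choose the white one at (408,217), and will check it in a crop and measure it.

```bash
cat > h.py <<'E'
import numpy as np, cv2
from scipy.spatial.transform import Rotation as R
from bench import *
def rot(q): return R.from_quat(q,scalar_first=True).as_matrix()
def ray(c,u,v):
    f=240/np.tan(np.radians(c['vfov']/2))
    return rot(c['orientation'])@np.array([(u-c['cx'])/f,(v-c['cy'])/f,1])
def px2w(c,u,v,z):
    d=ray(c,u,v); p=np.array(c['position']); return p+d*(z-p[2])/d[2]
def w2px(c,P):
    f=240/np.tan(np.radians(c['vfov']/2))
    q=rot(c['orientation']).T@(np.array(P)-c['position']); return f*q[0]/q[2]+c['cx'],f*q[1]/q[2]+c['cy']
E
python3 - <<'E'
from h import *
t=cv2.imread('pics/top0.png')
cv2.imwrite('pics/c1.png',cv2.resize(t[140:350,340:500],None,fx=3.6,fy=2.85*0+2.85,interpolation=cv2.INTER_CUBIC)) if 0 else cv2.imwrite('pics/c1.png',cv2.resize(t[140:350,340:500],None,fx=2.8,fy=2.8,interpolation=cv2.INTER_CUBIC))
cv2.imwrite('pics/c2.png',cv2.resize(t[210:310,150:280],None,fx=5.5,fy=5.5,interpolation=cv2.INTER_CUBIC))
s=cv2.imread('pics/scene0.png')
cv2.imwrite('pics/c3.png',cv2.resize(s[150:320,190:350],None,fx=3.5,fy=3.5,interpolation=cv2.INTER_CUBIC))
E
```

```text
(no output)
```

View pics/c1.png

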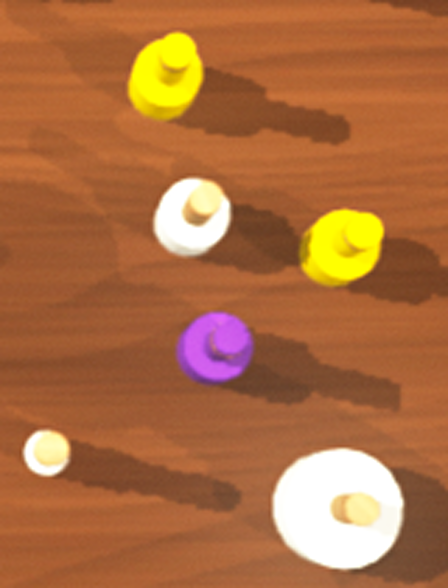

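View pics/c2.png

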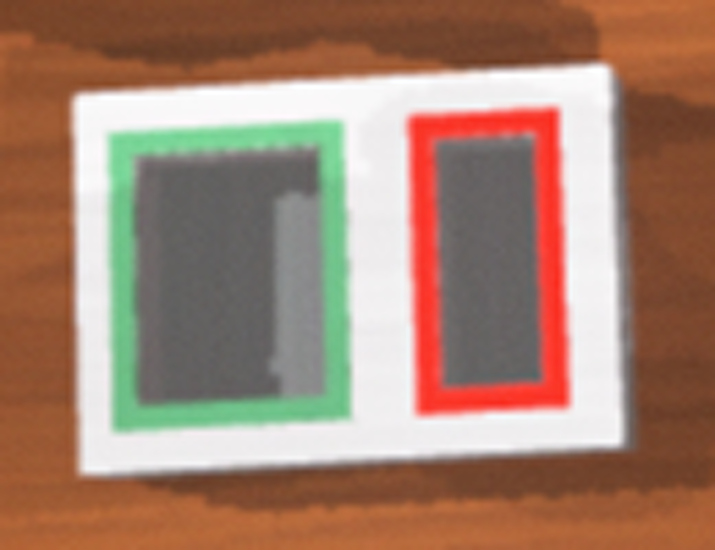

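View pics/c3.png

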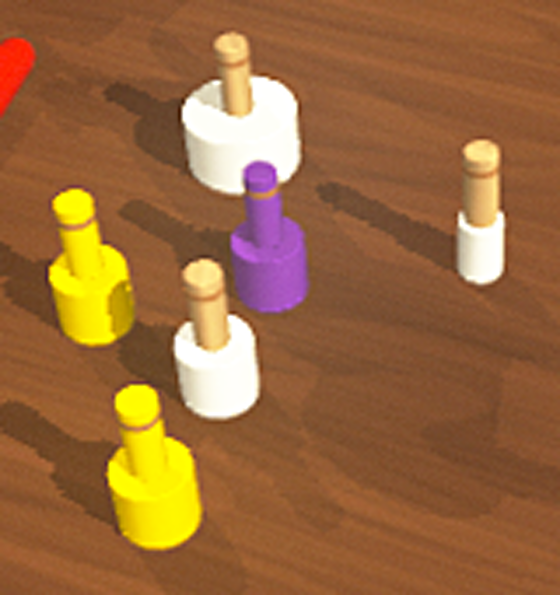

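```bash
python3 - <<'E'
from h import *
np.set_printoptions(precision=4,suppress=True)
t=calibration('top'); s=calibration('scene')
def c1(a,b): return 340+a/2.8-.3,140+b/2.8-.3
for n,p in dict(mid=(207,196),slim=(51,446),fat=(362,509),y1=(179,48),y2=(364,229),pur=(233,334)).items():
    print(n,px2w(t,*c1(*p),.09), w2px(s,px2w(t,*c1(*p),.09)))
print('scene mid',px2w(s,248.3,227.1,.09))
def c2(a,b): return 150+a/5.5-.4,210+b/5.5-.4
C=np.array([px2w(t,*c2(*p),.036) for p in [(73,95),(612,65),(626,447),(80,474)]]); print(C,C.mean(0))
print([np.linalg.norm(C[i]-C[i-1]) for i in range(4)])
for n,cs in dict(green=[(108,132),(343,121),(352,417),(114,431)],red=[(408,116),(558,107),(570,407),(418,414)]).items():
    P=np.array([px2w(t,*c2(*p),.036) for p in cs]);print(n,P.mean(0))
print('in mid:',px2w(t,*c2(487,260),.036))
o=observe(); print(rot(o['orientation'])); 
print(calibration('wrist'))
E
```

```text
mid [ 0.6451 -0.1342  0.09  ] (np.float64(248.58778476299494), np.float64(227.2345444017862))
slim [ 0.5003 -0.0403  0.09  ] (np.float64(327.9638222069779), np.float64(193.00045410050083))
fat [ 0.4627 -0.2165  0.09  ] (np.float64(257.13032186346317), np.float64(161.53679360212087))
y1 [ 0.7347 -0.1204  0.09  ] (np.float64(229.24626654492693), np.float64(263.61738615848526))
y2 [ 0.6243 -0.2248  0.09  ] (np.float64(211.7785638120066), np.float64(207.16483115064918))
pur [ 0.5637 -0.1467  0.09  ] (np.float64(263.87460114374807), np.float64(198.541275134942))
scene mid [ 0.645  -0.1348  0.09  ]
[[0.6311 0.2958 0.036 ]
 [0.6385 0.1241 0.036 ]
 [0.5176 0.1192 0.036 ]
 [0.5111 0.2902 0.036 ]] [0.5746 0.2073 0.036 ]
[np.float64(0.12021121582277418), np.float64(0.1718328568220844), np.float64(0.12097355285785781), np.float64(0.17117402909723378)]
green [0.5733 0.2447 0.036 ]
red [0.5768 0.1628 0.036 ]
in mid: [0.5768 0.1633 0.036 ]
[[-0.9377 -0.0006  0.3474]
 [-0.3474  0.002  -0.9377]
 [-0.0001 -1.     -0.0021]]
{'vfov': 60.562578950586676, 'cx': 324.0512623518709, 'cy': 243.65786695554328, 'position': array([ 0.3024, -0.61  ,  0.3736]), 'orientation': array([ 0.117 ,  0.8125, -0.5651, -0.0827])}
```

Both views agree on the middle bung's position to under 1 mm, at (0.645, -0.1345). The gauge sides measure 171 x 120.5 mm, and its yaw is about 0.043. I'll line the jaws up on the -45°/135° diagonal, which avoids the neighbouring look-alikes.

```bash
cat >> h.py <<'E'
def go(x,y,z,ang=None):
    """print row fractions for world target tcp; ang: jaw axis heading in deg; tool made vertical"""
    o=observe(); M=rot(o['orientation']); d=np.array([x,y,z])-o['ee_pos']
    if ang is None: ang=np.degrees(np.arctan2(M[1,2],M[0,2]))
    a=np.radians(ang); zt=np.array([np.cos(a),np.sin(a),0]); yt=np.array([0,0,-1.]); T=np.c_[np.cross(yt,zt),yt,zt]
    print('t',round(o['time'],2),'offset',(M.T@d/.3).round(4),'ang',(R.from_matrix(M.T@T).as_rotvec()/(np.pi/4)).round(4),'heading',round(ang,2),'dist',np.linalg.norm(d).round(3))
E
python3 -c "
from h import *
go(.645,-.1345,.2,-45)"
```

```text
t 0.1 offset [-1.8602  0.1026 -1.0802] ang [ 0.0026 -0.5483 -0.0007] heading -45 dist 0.646
```

```bash
python3 -m creep '{"offset":[[-0.13,0.01,-0.08],[-0.26,0.01,-0.15],[-0.4,0.02,-0.23],[-0.53,0.02,-0.31],[-0.66,0.03,-0.38],[-0.8,0.04,-0.46],[-0.93,0.05,-0.54],[-0.93,0.05,-0.54]],"angular":[[0,-0.04,0],[0,-0.08,0],[0,-0.12,0],[0,-0.16,0],[0,-0.2,0],[0,-0.24,0],[0,-0.27,0],[0,-0.27,0]]}' 1; python3 -c "
from h import *
go(.645,-.1345,.2,-45)"
```

```text
time: 0.9
ee_pos: [0.4423, -0.3792, 0.2152]
orientation: [0.2, -0.199, 0.679, -0.677]
wrist_force: [-0.1, -0.4, 0.3]
gripper_width: 1.002
t 0.9 offset [-1.0099  0.0532 -0.3194] ang [ 0.0034 -0.2708 -0.0025] heading -45 dist 0.318
```

```bash
python3 -m creep '{"offset":[[-0.15,0.01,-0.05],[-0.3,0.02,-0.1],[-0.45,0.03,-0.14],[-0.6,0.04,-0.19],[-0.75,0.05,-0.24],[-0.9,0.05,-0.29],[-1.0,0.05,-0.32],[-1.0,0.05,-0.32],[-1.0,0.05,-0.32]],"angular":[[0,-0.04,0],[0,-0.08,0],[0,-0.12,0],[0,-0.16,0],[0,-0.2,0],[0,-0.24,0],[0,-0.27,0],[0,-0.27,0],[0,-0.27,0]]}' 1; python3 - <<'E'
from h import *
go(.645,-.1345,.05,-45)
c=calibration('wrist'); im=capture('wrist')
print(w2px(c,(.645,-.1345,.09)),w2px(c,(.645,-.1345,.04)),c['position'])
cv2.imwrite('pics/w1.png',im)
E
```

```text
time: 1.8
ee_pos: [0.6411, -0.1422, 0.2006]
orientation: [0.268, -0.269, 0.654, -0.654]
wrist_force: [-0.9, -0.4, 1.1]
gripper_width: 1.005
t 1.8 offset [-0.0279  0.5018 -0.0086] ang [ 0.001  -0.007   0.0019] heading -45 dist 0.151
(np.float64(316.81089261561436), np.float64(224.328832697651)) (np.float64(318.000979983846), np.float64(208.38327973052185)) [ 0.6929901  -0.09385307  0.34397803]
```

View pics/w1.png

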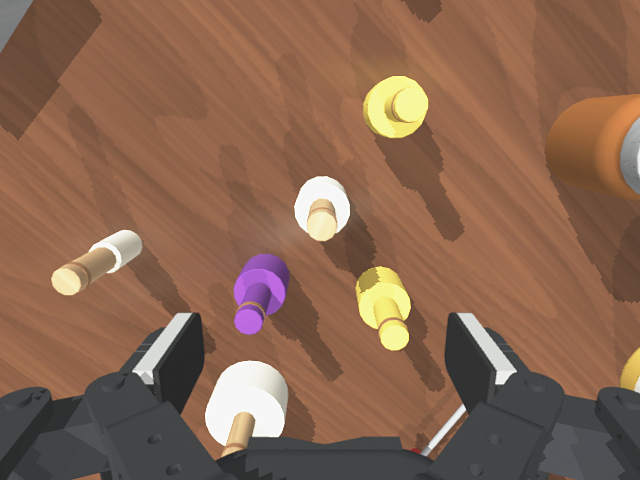

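The wrist view shows the white 42 mm bung at (322,210), with its stick top at (321,228). I predicted (317,224), a difference of about 2.5 mm. The space to its left and right along the jaw line is free. Next I align and descend.

```bash
python3 -m creep '{"offset":[[-0.028,0,-0.009],[-0.028,0.12,-0.009],[-0.028,0.25,-0.009],[-0.028,0.25,-0.009]],"angular":[[0,-0.007,0],[0,-0.007,0],[0,-0.007,0],[0,-0.007,0]]}' 1; python3 - <<'E'
from h import *
c=calibration('wrist'); im=capture('wrist')
print(w2px(c,(.645,-.1345,.09)),w2px(c,(.645,-.1345,.04)))
go(.645,-.1345,.05,-45)
cv2.imwrite('pics/w2.png',im)
E
```

```text
time: 2.25
ee_pos: [0.64, -0.1339, 0.1199]
orientation: [0.266, -0.273, 0.656, -0.651]
wrist_force: [-1.1, 0.0, -1.3]
gripper_width: 1.001
(np.float64(328.9346064574722), np.float64(277.829103295997)) (np.float64(328.86075675657645), np.float64(245.28989883639107))
t 2.3 offset [-0.0074  0.2432  0.0089] ang [ 0.0083 -0.0031  0.005 ] heading -45 dist 0.073
```

View pics/w2.png

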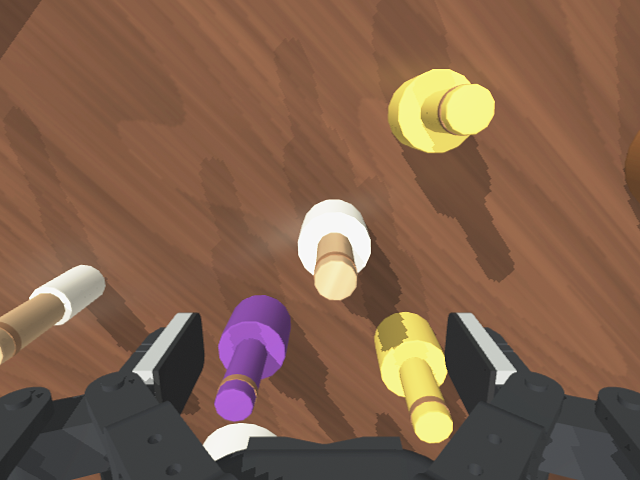

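The stick top is at (336,279) against a predicted (329,278), about 3 mm off along the jaw line, which the grip will centre. I continue down.

```bash
python3 -m creep '{"offset":[[-0.007,0.08,0.006],[-0.007,0.16,0.006],[-0.007,0.23,0.006],[-0.007,0.23,0.006],[-0.007,0.23,0.006]],"angular":[[0.008,0,0.005],[0.008,0,0.005],[0.008,0,0.005],[0.008,0,0.005],[0.008,0,0.005]]}' 1; python3 - <<'E'
from h import *
c=calibration('wrist'); im=capture('wrist')
print(w2px(c,(.645,-.1345,.09)),w2px(c,(.645,-.1345,.04)))
go(.645,-.1345,.05,-45)
cv2.imwrite('pics/w3.png',im)
E
```

```text
time: 2.8
ee_pos: [0.6493, -0.1347, 0.0593]
orientation: [-0.273, 0.267, -0.652, 0.655]
wrist_force: [-0.7, 0.2, 0.1]
gripper_width: 1.001
(np.float64(308.3992288280893), np.float64(365.98970203784677)) (np.float64(311.73733762313395), np.float64(300.42452647938796))
t 2.85 offset [ 0.0113  0.0331 -0.0124] ang [-0.012  -0.0018 -0.0074] heading -45 dist 0.011
```

View pics/w3.png

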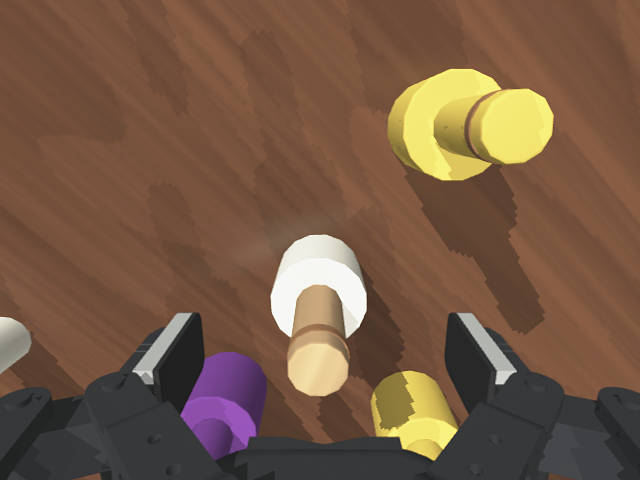

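```bash
python3 -m creep '{"offset":[[0,0,0],[0,0,0],[0,0,0],[0,0,0]],"angular":[[0,0,0],[0,0,0],[0,0,0],[0,0,0]]}' 1; python3 - <<'E'
from h import *
o=observe();c=calibration('wrist'); im=capture('wrist')
print(w2px(c,(.645,-.1345,.09)),w2px(c,(.645,-.1345,.04)),px2w(c,318.5,370,.09))
go(.645,-.1345,.05,-45)
cv2.imwrite('pics/w4.png',im)
E
```

```text
time: 3.25
ee_pos: [0.6485, -0.1341, 0.0578]
orientation: [-0.273, 0.268, -0.652, 0.655]
wrist_force: [-1.1, -0.0, 0.3]
gripper_width: 1.002
(np.float64(311.3597341218117), np.float64(368.3668699255455)) (np.float64(314.050799536681), np.float64(301.54052663822483)) [ 0.64614685 -0.13648255  0.09      ]
t 3.3 offset [ 0.0091  0.0253 -0.0069] ang [-0.0084 -0.0012 -0.0052] heading -45 dist 0.008
```

View pics/w4.png

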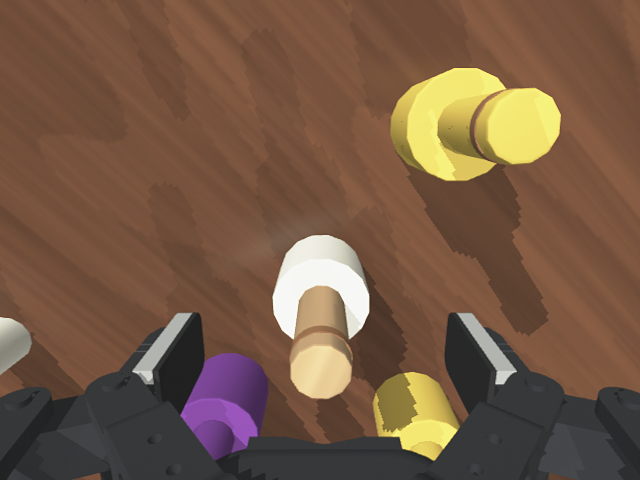

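The jaws are centred on the stick: the finger midpoint is at u≈325 and the stick at 321. I make a final trim and close.

```bash
python3 -m creep '{"offset":[[0.008,0.02,-0.004],[0.008,0.02,-0.004],[0.008,0.02,-0.004],[0.008,0.02,-0.004]],"angular":[[-0.008,0,-0.005],[-0.008,0,-0.005],[-0.008,0,-0.005],[-0.008,0,-0.005]]}' 1; python3 -m creep '{"offset":[[0,0,0],[0,0,0],[0,0,0],[0,0,0],[0,0,0],[0,0,0],[0,0,0],[0,0,0]],"angular":[[0,0,0],[0,0,0],[0,0,0],[0,0,0],[0,0,0],[0,0,0],[0,0,0],[0,0,0]]}' 0; python3 - <<'E'
from h import *
go(.645,-.1345,.05,-45)
cv2.imwrite('pics/w5.png',capture('wrist'))
E
```

```text
time: 3.7
ee_pos: [0.6456, -0.1348, 0.051]
orientation: [0.27, -0.27, 0.654, -0.653]
wrist_force: [0.7, -0.5, 1.1]
gripper_width: 1.001
time: 4.5
ee_pos: [0.646, -0.1349, 0.0515]
orientation: [-0.27, 0.27, -0.653, 0.654]
wrist_force: [0.0, 0.3, 2.1]
gripper_width: 0.218
t 4.5 offset [ 0.0013  0.0051 -0.0033] ang [-0.0006 -0.0012 -0.0004] heading -45 dist 0.002
```

View pics/w5.png

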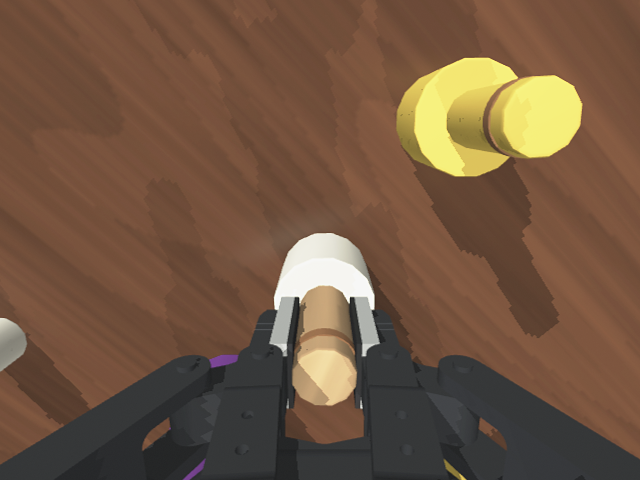

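The stick is gripped between the pads: opening 0.218, about 18.5–20 mm. The foot is 0.0515 below the TCP. I lift.

```bash
python3 -m creep '{"offset":[[0,-0.1,0],[0,-0.23,0],[0,-0.36,0],[0,-0.43,0],[0,-0.43,0],[0,-0.43,0]],"angular":[[0,0,0],[0,0,0],[0,0,0],[0,0,0],[0,0,0],[0,0,0]]}' 0; python3 - <<'E'
from h import *
go(.577,.163,.18,-45)
E
```

```text
time: 5.15
ee_pos: [0.6452, -0.1347, 0.1796]
orientation: [0.27, -0.27, 0.654, -0.653]
wrist_force: [-1.2, 0.6, -1.2]
gripper_width: 0.218
t 5.15 offset [-0.5401 -0.0012 -0.8632] ang [ 0.0007 -0.0012  0.0004] heading -45 dist 0.305
```

```bash
python3 -m creep '{"offset":[[-0.05,0,-0.08],[-0.13,0,-0.2],[-0.21,0,-0.33],[-0.29,0,-0.46],[-0.37,0,-0.59],[-0.45,0,-0.72],[-0.51,0,-0.81],[-0.54,0,-0.863],[-0.54,0,-0.863],[-0.54,0,-0.863],[-0.54,0,-0.863],[-0.54,0,-0.863]],"angular":[[0,0,0],[0,0,0],[0,0,0],[0,0,0],[0,0,0],[0,0,0],[0,0,0],[0,0,0],[0,0,0],[0,0,0],[0,0,0],[0,0,0]]}' 0; python3 - <<'E'
from h import *
go(.577,.163,.0945,-45)
cv2.imwrite('pics/s2.png',capture('scene'));cv2.imwrite('pics/t2.png',capture('top'))
E
```

```text
time: 6.35
ee_pos: [0.5774, 0.1616, 0.1795]
orientation: [-0.269, 0.27, -0.654, 0.654]
wrist_force: [0.4, 0.5, -0.6]
gripper_width: 0.216
t 6.35 offset [-0.0026  0.2833 -0.004 ] ang [ 0.0006 -0.0031  0.0015] heading -45 dist 0.085
```

View pics/s2.png

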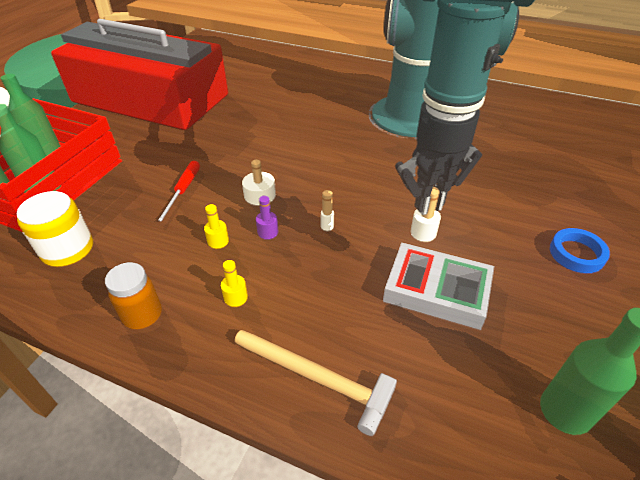

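The bung is held at (425,225) above the gauge, and the other bungs are undisturbed. It looks slightly tilted, so I'll check the projection.

```bash
python3 - <<'E'
from h import *
s=calibration('scene');t=calibration('top');p=observe()['ee_pos']
for z in(.128,.168,.218):
    print(z,w2px(s,(p[0],p[1],z)))
a=cv2.imread('pics/s2.png')[170:260,390:480];cv2.imwrite('pics/c4.png',cv2.resize(a,None,fx=6,fy=6,interpolation=cv2.INTER_CUBIC))
cv2.imwrite('pics/w6.png',capture('wrist'))
E
```

```text
0.128 (np.float64(423.52919002246904), np.float64(233.09907492964967))
0.168 (np.float64(427.4935488880161), np.float64(215.00592834455267))
0.218 (np.float64(432.901778483007), np.float64(190.32302395907254))
```

View pics/c4.png

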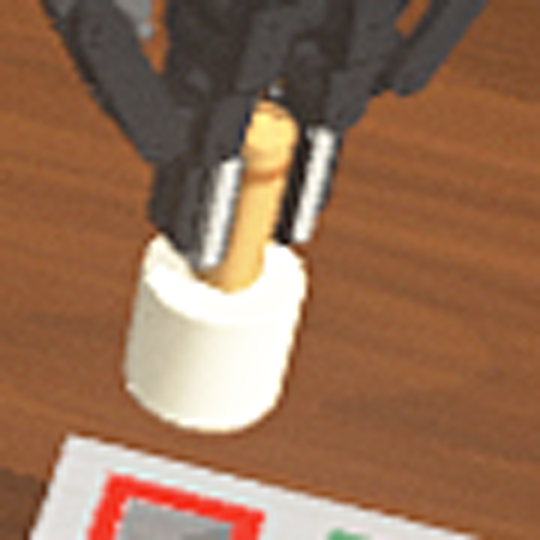

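View pics/w6.png

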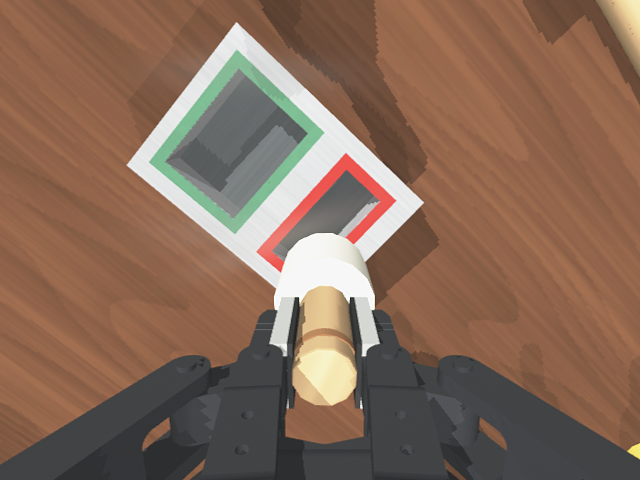

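The projections match, so the bung is vertical with its axis where I expected. I lower to about 5 mm above the gauge and settle.

```bash
python3 -m creep '{"offset":[[-0.001,0.08,-0.003],[-0.001,0.2,-0.003],[-0.001,0.26,-0.003],[-0.001,0.288,-0.003],[-0.001,0.288,-0.003],[-0.001,0.288,-0.003],[-0.001,0.288,-0.003]],"angular":[[0,0,0],[0,0,0],[0,0,0],[0,0,0],[0,0,0],[0,0,0],[0,0,0]]}' 0; python3 - <<'E'
from h import *
go(.577,.163,.0865,-45)
E
```

```text
time: 7.2
ee_pos: [0.5785, 0.1639, 0.0957]
orientation: [-0.271, 0.269, -0.653, 0.654]
wrist_force: [-0.4, 0.1, -0.6]
gripper_width: 0.219
t 7.2 offset [ 0.0059  0.0307 -0.0015] ang [-0.0022 -0.0014 -0.0035] heading -45 dist 0.009
```

```bash
python3 -m creep '{"offset":[[0,0.01,0],[0,0.02,0],[0,0.025,0],[0,0.03,0],[0,0.03,0],[0,0.03,0],[0,0.03,0]],"angular":[[0,0,0],[0,0,0],[0,0,0],[0,0,0],[0,0,0],[0,0,0],[0,0,0]]}' 0; python3 - <<'E'
from h import *
go(.577,.163,.0865,-45)
E
```

```text
time: 7.9
ee_pos: [0.5777, 0.1638, 0.0874]
orientation: [-0.271, 0.27, -0.653, 0.653]
wrist_force: [-3.5, -1.0, 11.6]
gripper_width: 0.217
t 7.9 offset [0.0036 0.0029 0.0003] ang [-0.0009 -0.0012 -0.0014] heading -45 dist 0.001
```

Contact came at z = 0.0874 as expected (0.0875), with 11.6 N. I hold and look.

```bash
python3 -m creep '{"offset":[[0,0,0],[0,0,0],[0,0,0],[0,0,0],[0,0,0]],"angular":[[0,0,0],[0,0,0],[0,0,0],[0,0,0],[0,0,0]]}' 0; python3 - <<'E'
from h import *
s=capture('scene')
s=cv2.resize(s[170:340,360:520],None,fx=3.5,fy=3.5,interpolation=cv2.INTER_CUBIC);cv2.imwrite('pics/s3.png',s)
go(.577,.163,.17,-45)
E
```

```text
time: 8.4
ee_pos: [0.5777, 0.1638, 0.0874]
orientation: [-0.271, 0.27, -0.653, 0.653]
wrist_force: [-3.4, -1.4, 11.8]
gripper_width: 0.217
t 8.45 offset [ 0.0033 -0.2754  0.0006] ang [-0.0009 -0.0011 -0.0014] heading -45 dist 0.083
```

View pics/s3.png

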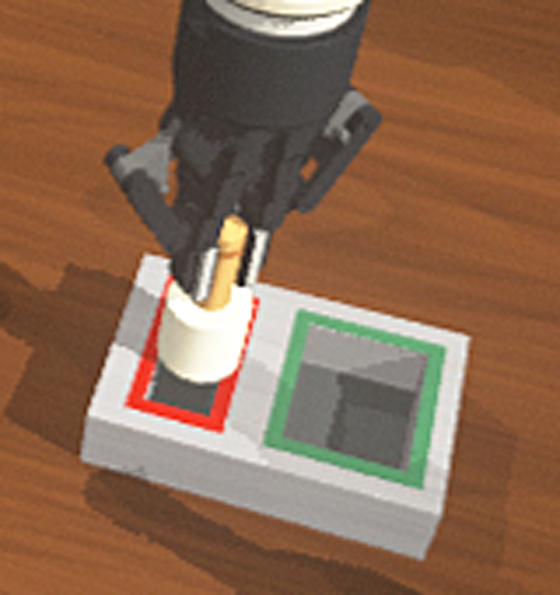

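The foot rests on the gauge top, astride the red slot. Its centre is near crop (201,356) and the red border's centre near (195,352), so it's well centred and upright. Next I lift and move to the green slot.

```bash
python3 -m creep '{"offset":[[0,-0.05,0],[0,-0.1,0],[0,-0.13,0],[0,-0.13,0],[0,-0.13,0]],"angular":[[0,0,0],[0,0,0],[0,0,0],[0,0,0],[0,0,0]]}' 0; python3 - <<'E'
from h import *
go(.5733,.2447,.125,-45)
E
```

```text
time: 8.95
ee_pos: [0.5773, 0.1637, 0.1242]
orientation: [-0.271, 0.27, -0.653, 0.653]
wrist_force: [0.1, 0.1, -1.6]
gripper_width: 0.216
t 8.95 offset [-0.1813 -0.0025 -0.2004] ang [-0.0005 -0.0012 -0.0009] heading -45 dist 0.081
```

```bash
python3 -m creep '{"offset":[[-0.05,0,-0.06],[-0.11,0,-0.12],[-0.16,0,-0.18],[-0.181,0,-0.2],[-0.181,0,-0.2],[-0.181,0,-0.2],[-0.181,0,-0.2],[-0.181,0,-0.2]],"angular":[[0,0,0],[0,0,0],[0,0,0],[0,0,0],[0,0,0],[0,0,0],[0,0,0],[0,0,0]]}' 0; python3 - <<'E'
from h import *
go(.5733,.2447,.0575,-45)
s=capture('scene')
s=cv2.resize(s[150:340,360:540],None,fx=3,fy=3,interpolation=cv2.INTER_CUBIC);cv2.imwrite('pics/s4.png',s)
cv2.imwrite('pics/w7.png',capture('wrist'))
E
```

```text
time: 9.75
ee_pos: [0.5732, 0.2435, 0.1238]
orientation: [-0.27, 0.27, -0.653, 0.654]
wrist_force: [-0.5, 0.6, -0.6]
gripper_width: 0.215
t 9.75 offset [-0.0032  0.2209 -0.0027] ang [-0.0001 -0.0027  0.0005] heading -45 dist 0.066
```

View pics/s4.png

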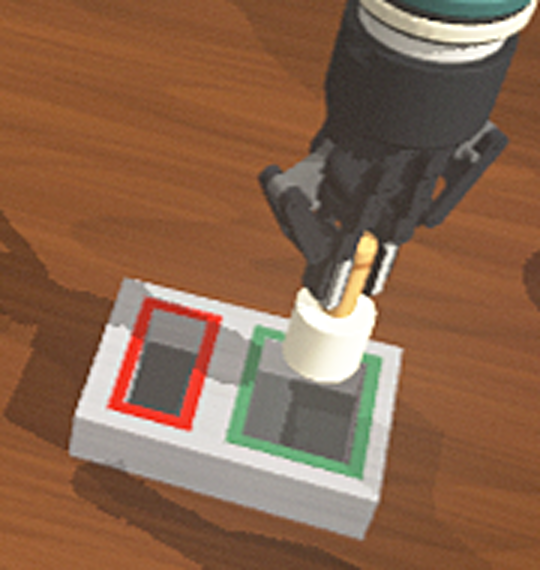

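The bung hangs over the green slot about 36 mm above the top, and it looks shifted towards the back only by parallax. I descend in steps.

```bash
python3 -m creep '{"offset":[[-0.003,0.05,-0.002],[-0.003,0.1,-0.002],[-0.003,0.15,-0.002],[-0.003,0.19,-0.002],[-0.003,0.2,-0.002],[-0.003,0.2,-0.002],[-0.003,0.2,-0.002]],"angular":[[0,0,0],[0,0,0],[0,0,0],[0,0,0],[0,0,0],[0,0,0],[0,0,0]]}' 0; python3 - <<'E'
from h import *
go(.5733,.2447,.0575,-45)
E
```

```text
time: 10.55
ee_pos: [0.5737, 0.2457, 0.0642]
orientation: [-0.271, 0.27, -0.653, 0.653]
wrist_force: [0.6, 0.6, -1.0]
gripper_width: 0.218
t 10.55 offset [0.0035 0.0222 0.0015] ang [-0.0003 -0.0012 -0.0007] heading -45 dist 0.007
```

```bash
python3 -m creep '{"offset":[[0,0.01,0],[0,0.017,0],[0,0.022,0],[0,0.022,0],[0,0.022,0],[0,0.022,0]],"angular":[[0,0,0],[0,0,0],[0,0,0],[0,0,0],[0,0,0],[0,0,0]]}' 0; python3 - <<'E'
from h import *
go(.5733,.2447,.0575,-45)
E
```

```text
time: 11.15
ee_pos: [0.5735, 0.2456, 0.0575]
orientation: [-0.27, 0.27, -0.653, 0.653]
wrist_force: [-0.6, -0.4, -0.4]
gripper_width: 0.218
t 11.15 offset [ 0.0027 -0.      0.0016] ang [-0.0003 -0.0013 -0.0006] heading -45 dist 0.001
```

The foot is at the floor height (0.0575 = 0.006 + 0.0515) with no wall forces. I open.

```bash
python3 -m creep '{"offset":[[0,0.003,0],[0,0.003,0],[0,0.003,0]],"angular":[[0,0,0],[0,0,0],[0,0,0]]}' 0;python3 -m creep '{"offset":[[0,0,0],[0,0,0],[0,0,0],[0,0,0],[0,0,0],[0,0,0],[0,0,0]],"angular":[[0,0,0],[0,0,0],[0,0,0],[0,0,0],[0,0,0],[0,0,0],[0,0,0]]}' 1; python3 - <<'E'
from h import *
cv2.imwrite('pics/w8.png',capture('wrist'))
E
```

```text
time: 11.45
ee_pos: [0.5736, 0.2457, 0.0575]
orientation: [0.271, -0.27, 0.653, -0.653]
wrist_force: [-1.6, -0.0, 5.3]
gripper_width: 0.221
time: 12.15
ee_pos: [0.5733, 0.2456, 0.0563]
orientation: [0.27, -0.27, 0.653, -0.653]
wrist_force: [0.2, 0.6, -0.3]
gripper_width: 1.0
```

View pics/w8.png

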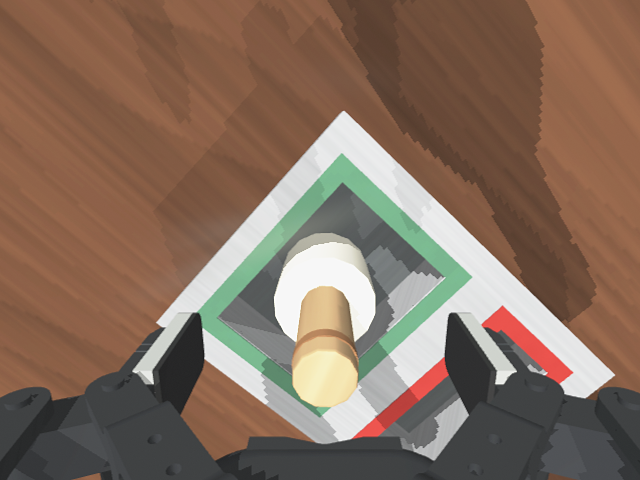

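The floor contact measured 5.3 N. The fingers are now open and clear of the bung, which stands in the green slot. I retreat straight up.

```bash
python3 -m creep '{"offset":[[0,-0.08,0],[0,-0.2,0],[0,-0.35,0],[0,-0.5,0],[0,-0.6,0],[0,-0.6,0],[0,-0.6,0]],"angular":[[0,0,0],[0,0,0],[0,0,0],[0,0,0],[0,0,0],[0,0,0],[0,0,0]]}' 1; python3 -m creep '{"offset":[[0.1,0,0],[0.2,0,0],[0.35,0,0],[0.5,0,0],[0.5,0,0],[0.5,0,0]],"angular":[[0,0,0],[0,0,0],[0,0,0],[0,0,0],[0,0,0],[0,0,0]]}' 1; python3 - <<'E'
from h import *
cv2.imwrite('pics/s5.png',capture('scene'));cv2.imwrite('pics/t5.png',capture('top'))
s=calibration('scene');t=calibration('top')
for z in(.046,.096): print(w2px(s,(.5734,.2456,z)),w2px(t,(.5734,.2456,z)))
E
```

```text
time: 12.9
ee_pos: [0.5738, 0.2457, 0.2375]
orientation: [-0.271, 0.269, -0.653, 0.653]
wrist_force: [-1.0, 0.6, -1.1]
gripper_width: 1.005
time: 13.5
ee_pos: [0.4657, 0.1389, 0.2344]
orientation: [0.269, -0.271, 0.654, -0.653]
wrist_force: [-0.7, 0.6, -0.2]
gripper_width: 0.998
(np.float64(464.29441883261313), np.float64(278.8331292929805)) (np.float64(189.25015658586062), np.float64(258.7888209165146))
(np.float64(470.9454235158575), np.float64(259.2328676442048)) (np.float64(181.27736248976467), np.float64(255.55763277454218))
```

View pics/s5.png

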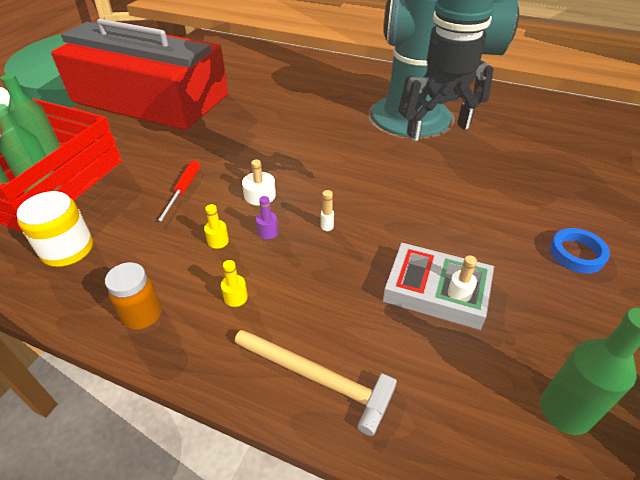

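View pics/t5.png

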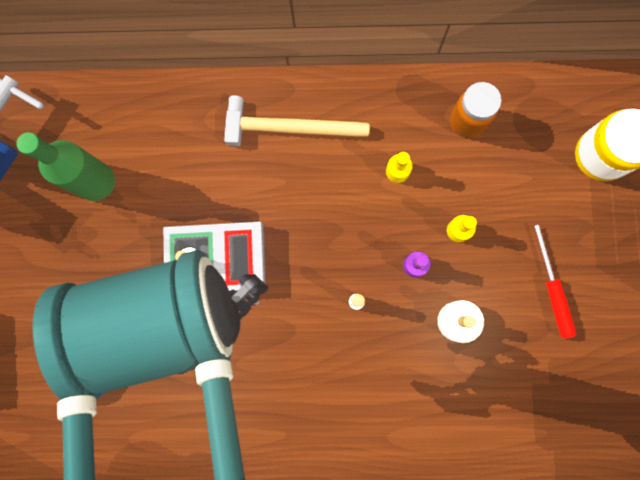

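The scene view has the stick top at (470,260), against a predicted (471,259), and the shank top at (463,281), against (464,279). That means it is upright and on the floor of the slot. The other bungs and look-alikes are at the same pixels as at the start.

```bash
python3 -c "
from bench import *
print(sign_off())"
```

```text
the job is handed in; nothing more can be done
None
```

I picked the 42 mm bung, set it down on the red no-go slot, then lowered it into the green go slot and let go. I handed the job in at about 13.6 s; no verdict was reported.

- **Red slot:** the foot met the gauge top at the expected height, with about 11.7 N at the wrist. I held it there for more than 0.5 s, and the picture showed it upright and centred.
- **Green slot:** floor contact read 5.3 N at the expected height. After I backed the arm off, the scene camera showed the shank and stick tops within about 2 px of where an upright bung on the slot floor would appear. The top camera could not confirm this, because the arm covered most of the slot.
- **Other bungs:** the 26 mm and 70 mm bungs and the look-alikes appear at the same pixels as at the start.
- **One disagreement:** before the grasp, the wrist camera placed the stick 2–3 mm from the position the two fixed cameras gave. I trimmed the gripper position, and the grip closed cleanly.

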